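Press the proud edge of a box's top board home

ROBOT

A 6-joint arm with a two-finger parallel gripper is mounted at the origin on the work surface. World frame = base frame: x ahead of the robot, y to its left, z up, the work surface at z = 0. Lengths are in m, angles in rad, forces in N, time in s.
With the tool pointing down it reaches from about 0.275 to 0.975 m from the base axis. Payload 8.4 kg.
Tool frame: the origin (TCP) lies midway between the tips of the shut fingers; the grasp point (between the pads) lies 19 mm behind it; z points along the fingers, x is the direction in which the jaws open and shut, and the axes are right-handed (so a half turn about z gives the same grasp; the last joint's range is limited). The gripper opens to 92 mm and grips with 3 to 60 N. Pads are 20 mm wide; open, the fingers measure 128 mm over their backs; the gripper's body (75 mm by 189 mm) begins 69 mm behind the grasp point.
Start: joints at [-1.224, 0.353, 1.633, -0, 1.155, -0.002], TCP at [0.214, -0.587, 0.191] pointing down, gripper open.
Joint ranges: [-2.63, 2.63], [-0.92, 2.1], [0.06, 2.66], [-1.3, 4.44], [0, 2.69], [-3.02, 3.02]. Speed limits (rad/s): [2.22, 2.22, 2.79, 3.14, 3.14, 3.14].

INTERFACE

Orientations are given as [roll, pitch, yaw] about the fixed x, y, z axes, in that order (R = Rz(yaw) Ry(pitch) Rx(roll)).
In Python, from station import sensors, imaging, manip, finder gives the robot as it stands.
- The arm moves only by the tool apply_moves, never from a script. Its argument "increments" is a list of rows, each a list of 7 numbers: the shift along the tool's x, y, z in cm, then the turn, a rotation vector about the tool's x, y, z in degrees, then the closure, from -1 (fully open) to 1 (shut), so that 0 is half open. In form: [[x, y, z, wx, wy, wz, claw], ...]. A call has 1 to 20 rows; each row shifts and turns the commanded pose from where the row before left it, along the tool's axes as they then stand; what a row does not reach is not made up. A row lasts 1/12 s, in which the tool goes at most 41.7 mm and 7.16 degrees, less where a joint would pass 70% of its speed; a pose out of reach is approached as far as the arm can. A call is refused whole if a number of a shift passes 4.17 or a number of a turn 7.16, either way. A call with a gripper value outside its range is refused whole. The fingers move at their own pace and stop on an object; "force" is the grip in N (left out, the last holds). Time passes only in rows, so rows that do not move let the fingers close. It gives the time, the measured TCP pose, the force and the opening at its end, in the units of the state.
- sensors.sense(): the state, without advancing time (a new reading comes with each control period).
- imaging.get_image(name): name is "scene" or "top" or "wrist"; returns the picture (400x640x3 uint8, blue, green, red); there is no depth.
- imaging.camera_model(name): a dict with "fx", "fy", "cx", "cy" (pixels), "dist" ([k1, k2, p1, p2, k3] as OpenCV has them; the pictures are not rectified), "eye" and "attitude" of the camera in the world. Camera axes: x right, y down, z forward; pixel columns grow to the right and rows downward; lengths in m; the calibration is good to about 2 mm. A picture is of the moment at which its call begins: read the wrist's pose just before it. camera_model takes no time and is no camera call; for the wrist camera it gives the pose at the moment of the call.
- manip.finish_job(): hands the job in, once; it reports no verdict.
Trained networks look in the newest picture that a camera, given by its name, has taken for a name from the list of things; names that differ only in an ending like _2 or _b are one class to them, and where a whole thing is asked for, a point or a joint stands for the part that bears it (a point fixed in the world has none). Each returns a list of dicts, best first, with "confidence" (0 to 1); they miss things now and then, are a little off and sometimes report something else, mostly with a low value. They report only what shows in the picture. A call takes as long as a camera call. They do not tell look-alikes from the thing itself.
- finder.boxes_of(camera, name): "bbox" ([centre column, centre row, width, height] in pixels, round what is visible of it).
- finder.regions_of(camera, name): "region" (400x640 bool, what is visible of it) and "bbox" ([centre column, centre row, width, height] in pixels, round what is visible of it).
The state is a dict: "time_s": time; "q": joint angles; "joint_vel": joint speeds; "joint_torque": joint torques, N m; "tcp_pos": TCP position; "tool_rot": TCP orientation; "wrist_force": force on the tool from outside, world axes, zero at the start; "moment": the same for the moment, N m; "gripper_width": finger opening in m.
Only numpy, scipy, OpenCV 4.12 (cv2) and the standard library are available. Lean on these libraries where they do the work, as an engineer would, in place of code of your own. Each camera call takes 0.05 s, during which the arm holds its last target. There are 200 camera calls.

TASK

The dark top board of the small two-tone box has gone down on one side only: its other edge still stands proud on its dowels. Press that edge down gently with the fingertips until the board sits tight on the pale side all along, and keep a light pressure on it for about three seconds while the glue grabs, then draw away. Do not lift, shift or tip the box, and touch nothing else on the bench: the other two boxes are still setting.

Things in the scene. Friction and masses are not known exactly. Their poses are not given: they have to be found in the camera images.
- box: the box to work on, loose on the bench: open-ended, 100 mm deep (its x, the open ends), 150 mm wide (its y) and 150 mm high when the top is home, of 15 mm boards; bottom and two sides pale wood, top board dark wood, about 0.6 kg in all. Origin: centre of its underside, z up. It may stand at any yaw. Only its top board is dark; it is the only box of the three with a dark top.
- top_board (a joint): tilt of the dark top board about the lower outer edge of the box's +y side, where it is already down: 0 = home, tight on both sides; starts at 0.08 to 0.11 rad, so that the edge at the box's -y side stands 12 to 16 mm proud two 8 mm dowels showing in the gap. Stiff: pressed at the proud edge it goes down at about 8 N (14 N at mid-board), does not spring back, and stops hard at 0.
- proud_edge (a point): the place to press: on the upper face of the dark top board (100 x 150 x 15 mm), in the middle of the proud edge's length and 15 mm in from that edge, over the pale side board. It moves down with the board: 150 mm above the bench when home.
- pale_box: finished box, all pale wood, 100 x 150 x 150 mm high, loose; leave alone. Origin: centre of its underside, axes as for the box.
- dark_sided_box: finished box with pale top and bottom and dark sides, 100 x 150 x 150 mm high, loose; leave alone. Origin: centre of its underside, axes as for the box.
- glue_bottle: red waisted squeeze bottle with yellow collar and cone nozzle, 62 mm across, 170 mm high, standing loose; leave alone. Origin: centre of its underside.
- mallet: black rubber mallet lying on the bench, head 60 mm across and 95 mm long (along its y), orange and black handle 250 mm long to -x; leave alone. Origin: on the bench under the head's middle.
Mind the look-alikes: they are no part of the job. What is shaped like the box but blue or turquoise is not meant.

How it is judged:
On the way:
1. the board is pressed home and held there for two seconds by the fingers pressing at the edge that stood proud (within 40 mm of it) (value of joint top_board below 0.015 rad and contact force between the fingers and box above 1 N and y of the grasp point in the frame of box below -0.035 m), for 2 s.
At the end, for the whole second after the job is handed in: The dark top board is home within 0.015 rad (2 mm at its edge), the box stands level on the bench within 15 mm of where it was, at rest, and the other boxes, the bottle and the mallet are where they were (within 8 mm) (value of joint top_board below 0.015 rad and angle between box's own z axis and vertical below 0.03 rad and distance of box from where it was at the start of the episode below 0.015 m and height (world z) of box below 0.004 m and linear speed of box below 0.01 m/s and distance of each of pale_box, dark_sided_box, glue_bottle, mallet from where it was at the start of the episode below 0.008 m); the robot touches nothing.
It fails at once if a finished box is touched, or shifted more than 8 mm (contact force between any of the fingers, the arm and pale_box above 0.5 N or distance of any of pale_box, dark_sided_box from where it was at the start of the episode above 0.008 m or contact force between any of the fingers, the arm and dark_sided_box above 0.5 N).
It fails at once if the glue bottle or the mallet is touched, or shifted more than 8 mm (contact force between any of the fingers, the arm and glue_bottle above 0.5 N or distance of any of glue_bottle, mallet from where it was at the start of the episode above 0.008 m or contact force between any of the fingers, the arm and mallet above 0.5 N).
It fails at once if the box being worked on is pushed more than 15 mm along the bench, lifted more than 8 mm or tipped (distance of box from where it was at the start of the episode above 0.015 m or height (world z) of box above 0.008 m or angle between box's own z axis and vertical above 0.1 rad).
It fails at once if the box is pressed with more than 35 N (contact force between any of the fingers, the arm and box above 35 N).
It also fails if it takes over 38 s, if anything falls off the work surface, if the arm or the gripper's body presses on something with over 40 N, if the wrist force passes 120 N, or if a joint passes its speed limit or range.

## Working session

There is one attempt and no reset: what is moved stays moved. The work goes in short steps, Python scripts to look and compute and a tool call to move; the robot and the scene stay as the last step left them, time stands still between calls to the robot, and variables do not carry over. Pictures are saved under pics/ and viewed, about 8 in all and at most 12, crops included, and the job is handed in when it is done.

Besides the shell and the picture viewer there is one more tool, called after "Emit:" in YAML: its name, and indented under it one key for each argument. apply_moves: Moves the arm, as the interface text tells. Its arguments: {"type":"object","properties":{"increments":{"type":"array","items":{"type":"array","items":{"type":"number"}}},"force":{"type":"number"}},"required":["increments"]}

```bash
mkdir -p pics; cat > h.py <<'E'
import cv2,numpy as np
from station import sensors,imaging,manip,finder
E
python3 - <<'E'
from h import *
a=imaging.get_image("scene");b=imaging.get_image("top")
cv2.imwrite("pics/s1.png",a);cv2.imwrite("pics/t1.png",b)
for c in("scene","top"):
  print(c,imaging.camera_model(c))
  for n in("box","proud_edge","pale_box","dark_sided_box","glue_bottle","mallet"):
    print(n,[(np.round(d["bbox"]),round(d["confidence"],2)) for d in finder.boxes_of(c,n)[:3]])
print(sensors.sense())
E
```

```text
scene {'fx': 363.0101910710466, 'fy': 363.0101910710466, 'cx': 320.33110880775047, 'cy': 199.86075850758317, 'dist': array([0.02030404, 0.        , 0.        , 0.        , 0.        ]), 'eye': array([0.78376788, 0.20639467, 1.06648381]), 'attitude': array([-2.82129362e+00,  2.70276692e-04,  2.24961222e+00])}
box [(array([273.,  80.,  49.,  72.]), 0.8), (array([240., 139.,  67.,  55.]), 0.63), (array([322., 122.,  59.,  64.]), 0.63)]
proud_edge [(array([321., 110.,  58.,  43.]), 0.92), (array([271.,  67.,  48.,  51.]), 0.85), (array([238., 128.,  56.,  37.]), 0.59)]
pale_box [(array([307., 224.,  63.,  71.]), 0.86)]
dark_sided_box [(array([397., 274.,  58.,  65.]), 0.61)]
glue_bottle [(array([210., 206.,  32.,  26.]), 0.91)]
mallet [(array([377., 339., 103.,  84.]), 0.7)]
top {'fx': 446.3850026702512, 'fy': 446.3850026702512, 'cx': 325.0003106756827, 'cy': 203.67350022799656, 'dist': array([-0.04181195,  0.        ,  0.        ,  0.        ,  0.        ]), 'eye': array([ 0.35944329, -0.01616766,  1.51879253]), 'attitude': array([-3.01226963,  0.00591342, -1.56012738])}
box [(array([44
[... 428 characters left out ...]
3., 154.,  88.,  31.]), 0.65)]
{'time_s': 0.7, 'q': array([-1.22439881e+00,  3.53000016e-01,  1.63339735e+00, -7.71625175e-06,
        1.15516258e+00, -2.39819675e-03]), 'joint_vel': array([ 0.00183161, -0.00013211,  0.00055246, -0.00097031, -0.00036333,
       -0.00105217]), 'joint_torque': array([-4.09122440e-04, -5.93606257e+01, -3.34522676e+01,  6.96474756e-02,
        1.56818616e-02,  8.44882692e-06]), 'tcp_pos': array([ 0.21360856, -0.5873831 ,  0.19058409]), 'tool_rot': array([ 3.14158552e+00, -3.26827948e-05, -1.22199750e+00]), 'wrist_force': array([-0.85422252,  0.56983038, -0.10813295]), 'moment': array([ 0.02407032,  0.02219549, -0.0383229 ]), 'gripper_width': 0.09206352453147747}
```

```bash
python3 - <<'E'
import cv2,numpy as np
s=cv2.imread("pics/s1.png");t=cv2.imread("pics/t1.png")
cv2.imwrite("pics/s2.png",cv2.resize(s[30:380,150:500],None,fx=1.7,fy=1.7,interpolation=3))
cv2.imwrite("pics/t2.png",cv2.resize(t[110:330,170:500],None,fx=2.4,fy=2.4,interpolation=3))
E
```

```text
(no output)
```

View pics/s2.png

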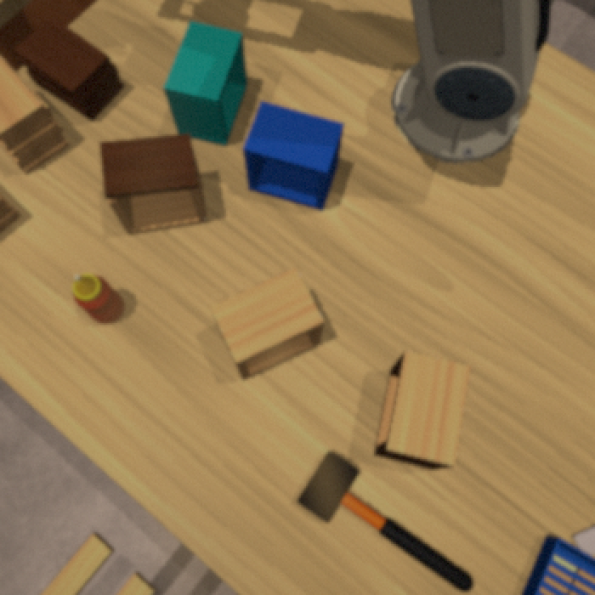

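View pics/t2.png

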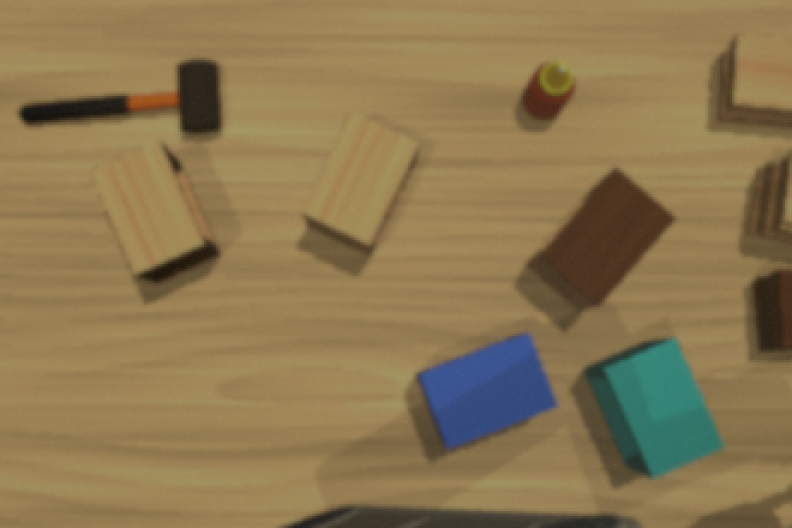

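The top views show one dark-topped box, at about (423, 209) in "top" and (238, 128) in "scene". The two all-pale or dark-sided boxes, the blue and turquoise boxes and the off-cuts on the right do not fit. Next I fit its pose and tilt from the mask corners in both cameras.

```bash
cat >> h.py <<'E'
from scipy.spatial.transform import Rotation as R
from scipy.optimize import least_squares
def proj(cm,P):
    Rw=R.from_euler("xyz",cm["attitude"]).as_matrix()
    p=(np.atleast_2d(P)-cm["eye"])@Rw
    K=np.array([[cm["fx"],0,cm["cx"]],[0,cm["fy"],cm["cy"]],[0,0,1]])
    return cv2.projectPoints(p,np.zeros(3),np.zeros(3),K,cm["dist"])[0][:,0]
def board(v):  # top face corners, x,y,yaw,tilt
    x,y,w,t=v
    P=np.array([[sx*.05,sy*.075,.15] for sx,sy in((1,1),(1,-1),(-1,-1),(-1,1))])
    piv=np.array([0,.075,.135]); P=R.from_euler("x",-t).apply(P-piv)+piv
    return R.from_euler("z",w).apply(P)+[x,y,0]
def quad(img,c,r=45):
    x0,y0=int(c[0]-r),int(c[1]-r);s=cv2.resize(img[y0:y0+2*r,x0:x0+2*r],None,fx=4,fy=4,interpolation=2)
    return s,x0,y0
E
python3 - <<'E'
from h import *
for c,n,ctr in(("scene","s",(238,128)),("top","t",(423,209))):
  im=cv2.imread(f"pics/{n}1.png")
  for d in finder.regions_of(c,"proud_edge") if imaging.get_image(c) is not None else []:
    b=d["bbox"]
    if np.hypot(b[0]-ctr[0],b[1]-ctr[1])<15:
      m=d["region"].astype(np.uint8);np.save(f"{n}.npy",m)
      h=cv2.convexHull(np.argwhere(m)[:,::-1].astype(np.int32))
      q=cv2.approxPolyN(h,4)[0];print(c,d["confidence"],m.sum(),q.tolist())
      cr=cv2.resize(im[ctr[1]-45:ctr[1]+45,ctr[0]-50:ctr[0]+50],None,fx=4,fy=4,interpolation=2)
      cv2.imwrite(f"pics/{n}3.png",cr);break
a=cv2.imread("pics/s3.png");b=cv2.imread("pics/t3.png");cv2.imwrite("pics/c3.png",np.hstack([a,b]))
E
```

```text
scene 0.97 1807 [[212, 147], [208, 114], [261, 105], [266, 140]]
top 0.85 1596 [[419, 237], [393, 216], [426, 179], [451, 200]]
```

View pics/c3.png

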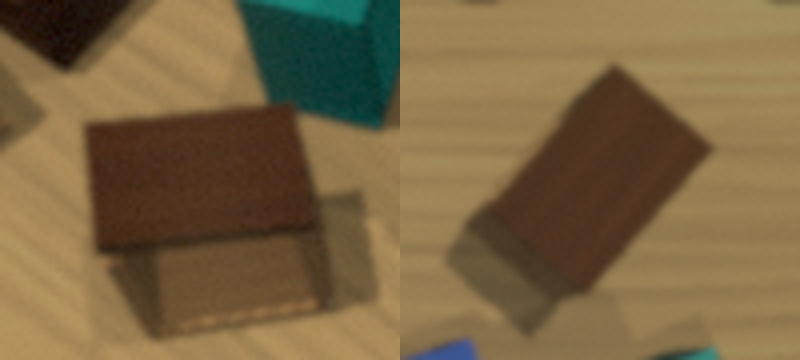

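```bash
cat > fit.py <<'E'
from h import *
from scipy.optimize import minimize
def board8(v):
    x,y,w,t=v
    P=np.array([[sx*.05,sy*.075,z] for sx in(1,-1) for sy in(1,-1) for z in(.135,.15)])
    piv=np.array([0,.075,.135]); P=R.from_euler("x",-t).apply(P-piv)+piv
    return R.from_euler("z",w).apply(P)+[x,y,0]
def ras(cm,v,x0,y0,r,k=4):
    q=(proj(cm,board8(v))-[x0-.5,y0-.5])*k
    m=np.zeros((2*r*k,2*r*k),np.uint8)
    cv2.fillConvexPoly(m,cv2.convexHull((q*16).astype(np.int32)),255,shift=4)
    return cv2.resize(m,(2*r,2*r),interpolation=cv2.INTER_AREA)/255.
D=[]
for c,n,ctr in(("scene","s",(238,128)),("top","t",(423,209))):
    im=cv2.imread(f"pics/{n}1.png").astype(float);r=36;x0,y0=ctr[0]-r,ctr[1]-r
    g=im[y0:y0+2*r,x0:x0+2*r]; 
    s=np.load(n+".npy")[y0:y0+2*r,x0:x0+2*r]
    e=cv2.erode(s,np.ones((5,5),np.uint8))>0; dl=cv2.dilate(s,np.ones((9,9),np.uint8))==0
    near=cv2.dilate(s,np.ones((5,5),np.uint8))
    D.append((imaging.camera_model(c),s.astype(float),x0,y0,r))
def cost(v): return sum(np.abs(ras(cm,v,x0,y0,r)-s).sum() for cm,s,x0,y0,r in D)
if __name__=="__main__":
  for w in(-.7,2.44):
    for t in (.095,0.):
      S=np.array([[0,0,0,0],[.02,0,0,0],[0,.02,0,0],[0,0,.15,0],[0,0,0,.02]])
      b=None
      for x in(.34,.36,.40):
        o=minimize(lambda v:cost(v)+1e4*max(0,abs(v[3]-t)-.015),[x,-.31,w,t],method="Nelder-Mead",options=dict(initial_simplex=S+[x,-.3,w,t],maxiter=300))
        if b is None or o.fun<b.fun:b=o
      print(t,b.x.round(4),b.fun, [round(np.abs(ras(cm,b.x,x0,y0,r)-s).sum()) for cm,s,x0,y0,r in D])
E
python3 fit.py
```

```text
0.095 [ 0.5256 -0.3061 -2.3175  0.1045] 231.23529411764704 [148, 83]
0.0 [ 0.5264 -0.3086 -2.2996  0.0147] 253.23529411764704 [169, 84]
0.095 [ 0.5264 -0.3075  0.8486  0.0848] 167.89803921568625 [91, 77]
0.0 [ 0.5255 -0.3092  0.8384  0.0056] 258.24313725490197 [142, 116]
```

The fit picks yaw ≈ 0.85, tilt ≈ 0.085, centre (0.526, -0.308). The proud end is the one farther from the robot, which matches the gap in the crop at (105, 255). I raise the tool, shut the fingers and turn to line up with that edge.

Emit:
apply_moves:
  increments:
    - [0,0,-1.5,0,0,6.8,1]
    - [0,0,-1.5,0,0,6.8,1]
    - [0,0,-1.5,0,0,6.8,1]
    - [0,0,-1.5,0,0,6.8,1]
    - [0,0,-1.5,0,0,6.8,1]
    - [0,0,-1,0,0,6.8,1]
    - [0,0,-1,0,0,6.8,1]
    - [0,0,-1,0,0,6.8,1]
    - [0,0,-1,0,0,6.8,1]
  force: 20

```text
time_s: 1.65
tcp_pos: [0.2136, -0.5873, 0.3061]
tool_rot: [-3.142, -0.0, -2.296]
wrist_force: [-0.1, 0.4, -0.7]
gripper_width: 0.0341
```

Emit:
apply_moves:
  increments:
    - [-2,-0.5,0,0,0,0,1]
    - [-2.6,-0.7,0,0,0,0,1]
    - [-2.6,-0.7,0,0,0,0,1]
    - [-2.6,-0.7,0,0,0,0,1]
    - [-2.6,-0.7,0,0,0,0,1]
    - [-2.6,-0.7,0,0,0,0,1]
    - [-2.6,-0.7,0,0,0,0,1]
    - [-2.6,-0.7,0,0,0,0,1]
    - [-2.6,-0.7,0,0,0,0,1]
    - [-2.6,-0.7,0,0,0,0,1]
    - [-2.6,-0.7,0,0,0,0,1]
    - [-2.6,-0.7,0,0,0,0,1]
    - [-2.6,-0.7,0,0,0,0,1]
    - [-2.6,-0.7,0,0,0,0,1]
    - [-2.6,-0.7,0,0,0,0,1]
    - [-2,-0.5,0,0,0,0,1]
    - [0,0,0,0,0,0,1]
    - [0,0,0,0,0,0,1]

```text
time_s: 3.15
tcp_pos: [0.5615, -0.3539, 0.3053]
tool_rot: [3.141, -0.0, -2.288]
wrist_force: [-0.3, -0.6, -0.2]
gripper_width: 0.0004
```

```bash
python3 - <<'E'
from h import *
s=sensors.sense();print(s["tcp_pos"],s["tool_rot"],s["wrist_force"],s["gripper_width"],s["time_s"])
cm=imaging.camera_model("wrist");im=imaging.get_image("wrist");print(cm)
v=[.5264,-.3075,.8486,.0848];q=proj(cm,board(v));print(q.round())
for p in q:cv2.circle(im,tuple(int(a) for a in p.clip(-999,1999)),3,(0,255,0),1)
cv2.imwrite("pics/w1.png",im)
E
```

```text
[ 0.56152849 -0.35394826  0.3052606 ] [ 3.14112337e+00 -3.03222859e-04 -2.28830857e+00] [-0.3115158  -0.59969956 -0.15664739] 0.00036266337834079586 3.15
{'fx': 309.28377487282626, 'fy': 309.28377487282626, 'cx': 321.97573365999386, 'cy': 203.80049429190657, 'dist': array([-0.0484157,  0.       ,  0.       ,  0.       ,  0.       ]), 'eye': array([ 0.62045279, -0.40624377,  0.49968124]), 'attitude': array([ 2.85873483e+00, -2.00109574e-04, -2.28819209e+00])}
[[273. 286.]
 [266. 173.]
 [356. 173.]
 [351. 287.]]
```

View pics/w1.png

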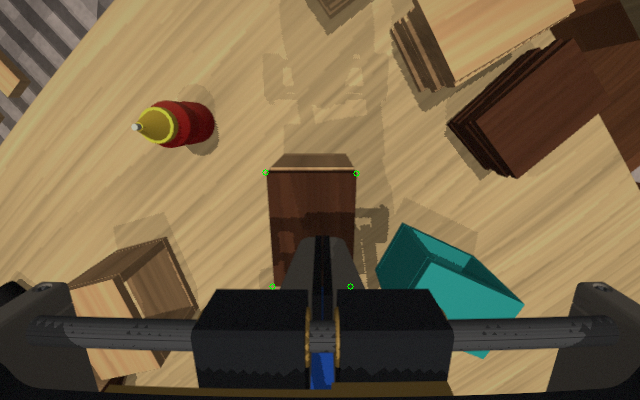

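The wrist view shows the dark board at columns 266–356, with its far edge at row ~173, and the fit's green corners agree with it. I enlarge that edge to confirm the gap.

```bash
python3 - <<'E'
import cv2
im=cv2.imread("pics/w1.png");cv2.imwrite("pics/w2.png",cv2.resize(im[140:240,250:375],None,fx=6,fy=6,interpolation=2))
E
```

```text
(no output)
```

View pics/w2.png

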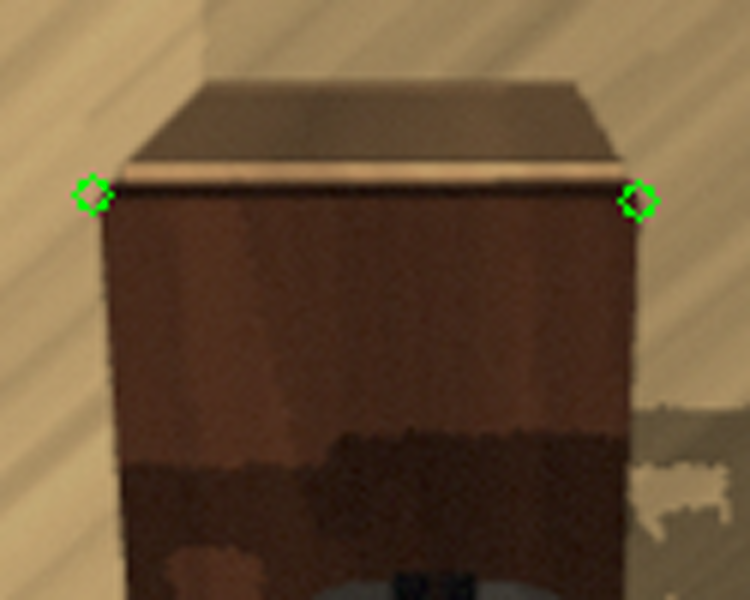

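The pale upper edge of the side board shows beyond the dark edge (crop row ~170), so this is the proud end. I centre over it and go down close.

Emit:
apply_moves:
  increments:
    - [-0.6,-0.2,1.5,0,0,0,1]
    - [-0.5,-0.1,2,0,0,0,1]
    - [0,0,2,0,0,0,1]
    - [0,0,2,0,0,0,1]
    - [0,0,2,0,0,0,1]
    - [0,0,1.5,0,0,0,1]
    - [0,0,1,0,0,0,1]
    - [0,0,0.6,0,0,0,1]
    - [0,0,0,0,0,0,1]
    - [0,0,0,0,0,0,1]

```text
time_s: 4.03
tcp_pos: [0.5705, -0.3488, 0.1802]
tool_rot: [-3.141, 0.0, -2.291]
wrist_force: [-0.0, -0.5, -0.3]
gripper_width: 0.0004
```

Emit:
apply_moves:
  increments:
    - [0,0,0.1,0,0,0,1]
    - [0,0,0.1,0,0,0,1]
    - [0,0,0.1,0,0,0,1]
    - [0,0,0.1,0,0,0,1]
    - [0,0,0.1,0,0,0,1]
    - [0,0,0.1,0,0,0,1]
    - [0,0,0.1,0,0,0,1]
    - [0,0,0.1,0,0,0,1]
    - [0,0,0.1,0,0,0,1]
    - [0,0,0.1,0,0,0,1]
    - [0,0,0.1,0,0,0,1]
    - [0,0,0.1,0,0,0,1]
    - [0,0,0.1,0,0,0,1]
    - [0,0,0.1,0,0,0,1]
    - [0,0,0.1,0,0,0,1]

```text
time_s: 5.28
tcp_pos: [0.5705, -0.3483, 0.1645]
tool_rot: [-3.142, -0.0, -2.29]
wrist_force: [0.5, -0.2, -0.2]
gripper_width: 0.0007
```

Emit:
apply_moves:
  increments:
    - [0,0,0.1,0,0,0,1]
    - [0,0,0.1,0,0,0,1]
    - [0,0,0.1,0,0,0,1]
    - [0,0,0.1,0,0,0,1]
    - [0,0,0.1,0,0,0,1]
    - [0,0,0.1,0,0,0,1]
    - [0,0,0.1,0,0,0,1]
    - [0,0,0,0,0,0,1]

```text
time_s: 5.95
tcp_pos: [0.5704, -0.3483, 0.1573]
tool_rot: [3.141, -0.0, -2.29]
wrist_force: [0.9, 0.2, -0.2]
gripper_width: 0.0004
```

Emit:
apply_moves:
  increments:
    - [0,0,0.1,0,0,0,1]
    - [0,0,0.1,0,0,0,1]

```text
time_s: 6.12
tcp_pos: [0.5706, -0.3484, 0.1556]
tool_rot: [-3.141, 0.0, -2.29]
wrist_force: [0.1, -0.4, -0.8]
gripper_width: 0.0005
```

```bash
python3 - <<'E'
from h import *
s=sensors.sense();print(s["tcp_pos"],s["wrist_force"],s["moment"])
cm=imaging.camera_model("wrist");im=imaging.get_image("wrist")
for t in(.085,0):print(proj(cm,board([.5264,-.3075,.8486,t])).round(1).tolist())
a=imaging.get_image("scene")
cv2.imwrite("pics/w3.png",np.hstack([cv2.resize(im[150:350,220:420],(400,400),interpolation=2),cv2.resize(a[78:178,188:288],(400,400),interpolation=2)]))
E
```

```text
[ 0.57059575 -0.34835048  0.15558495] [ 0.06906946 -0.41638778 -0.7740789 ] [ 0.14803157 -0.01059997  0.01690671]
[[258.8, 385.1], [241.0, 220.5], [396.5, 220.9], [379.1, 385.5]]
[[258.7, 384.0], [245.5, 211.8], [392.4, 212.2], [379.2, 384.4]]
```

View pics/w3.png

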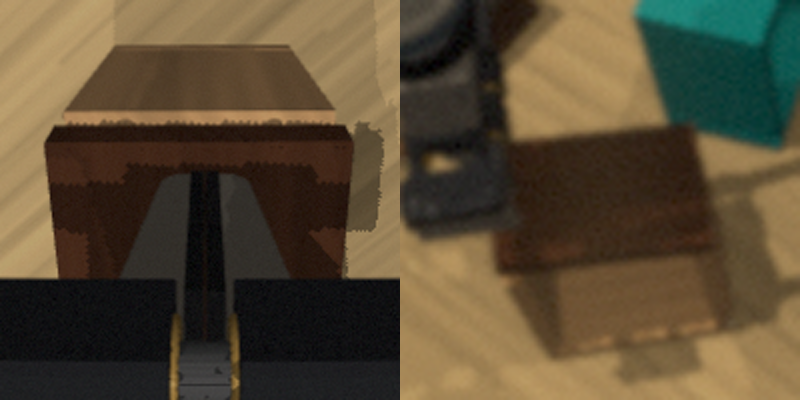

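```bash
python3 - <<'E'
from h import *
s=sensors.sense();cm=imaging.camera_model("wrist");T=R.from_euler("xyz",s["tool_rot"])
for d in([0,0,0],[0,.01,0],[0,-.01,0],[0,0,.01]):print(d,proj(cm,s["tcp_pos"]+T.apply(d)).round(1))
print(proj(cm,[.5264+.06*.751,-.3075-.06*.66,.161]))
E
```

```text
[0, 0, 0] [[321.  235.5]]
[0, 0.01, 0] [[321.  249.1]]
[0, -0.01, 0] [[320.9 221.5]]
[0, 0, 0.01] [[321.  230.2]]
[[318.56801756 238.70634878]]
```

The fingertips are over the proud edge at wrist row ~236, still just above it or barely touching. I continue down gently.

Emit:
apply_moves:
  increments:
    - [0,0,0.1,0,0,0,1]
    - [0,0,0.1,0,0,0,1]
    - [0,0,0.1,0,0,0,1]

```text
time_s: 6.47
tcp_pos: [0.5706, -0.3483, 0.1525]
tool_rot: [-3.142, 0.0, -2.29]
wrist_force: [-0.3, 0.5, -0.2]
gripper_width: 0.0004
```

```bash
python3 - <<'E'
from h import *
s=sensors.sense();print(s["joint_torque"].round(2),s["wrist_force"],s["moment"])
cm=imaging.camera_model("wrist");im=imaging.get_image("wrist")
for t in(.085,.05,0):print(proj(cm,board([.5264,-.3075,.8486,t]))[1:3].round(1).tolist())
print(proj(cm,s["tcp_pos"]))
cv2.imwrite("pics/w4.png",cv2.resize(im[180:280,230:410],None,fx=4.4,fy=4.4,interpolation=2))
E
```

```text
[ 0.000e+00 -6.586e+01 -3.289e+01  0.000e+00 -4.000e-02 -0.000e+00] [-0.33979687  0.52315335 -0.19312371] [ 0.13533683 -0.0147729   0.01279057]
[[239.7, 222.0], [397.6, 222.4]]
[[241.7, 218.0], [395.8, 218.5]]
[[244.3, 213.1], [393.3, 213.5]]
[[320.91192171 235.47174923]]
```

View pics/w4.png

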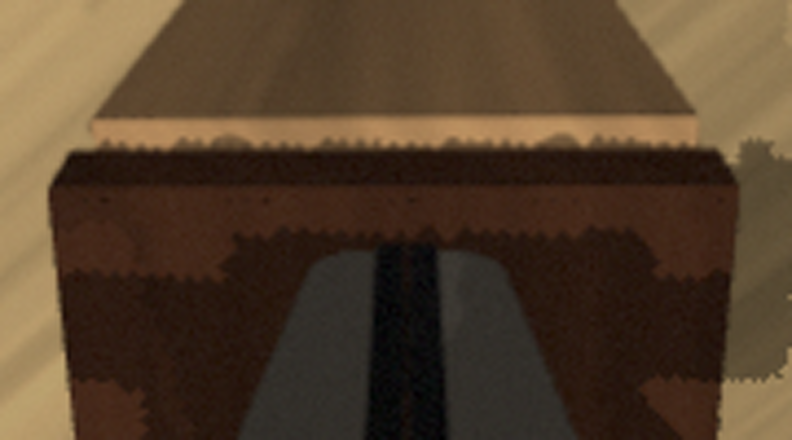

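The board edge is still at wrist row ~222, so nothing has moved. No force shows either, so the tip is probably still above the board, with a height offset of a few mm. I carry on in small steps and watch force and torque.

Emit:
apply_moves:
  increments:
    - [0,0,0.1,0,0,0,1]
    - [0,0,0.1,0,0,0,1]

```text
time_s: 6.68
tcp_pos: [0.5706, -0.3483, 0.1505]
tool_rot: [-3.142, 0.0, -2.29]
wrist_force: [-0.4, 0.1, 0.2]
gripper_width: 0.0002
```

```bash
cat > chk.py <<'E'
from h import *
s=sensors.sense();print(s["tcp_pos"].round(4),s["joint_torque"].round(2),s["wrist_force"].round(2),s["moment"].round(3))
cm=imaging.camera_model("wrist");im=imaging.get_image("wrist");g=im[195:245,262:300].mean((1))
print([int(x) for x in g.sum(1)])
for t in(.085,0):print(proj(cm,board([.5264,-.3075,.8486,t]))[1:3].round(1).tolist())
# edge-on: rough row profile
E
python3 chk.py
```

```text
[ 0.5706 -0.3483  0.1505] [-0.000e+00 -6.588e+01 -3.279e+01  0.000e+00 -3.000e-02 -0.000e+00] [-0.43  0.09  0.23] [ 0.044  0.002 -0.013]
[200, 200, 200, 199, 200, 200, 201, 199, 199, 200, 200, 198, 282, 358, 383, 386, 377, 352, 306, 228, 121, 70, 71, 72, 73, 72, 75, 73, 100, 119, 125, 124, 123, 125, 126, 127, 127, 120, 112, 106, 99, 103, 103, 104, 102, 99, 97, 88, 82, 79]
[[238.9, 223.1], [398.3, 223.5]]
[[243.6, 214.1], [394.0, 214.5]]
```

Emit:
apply_moves:
  increments:
    - [0,0,0.1,0,0,0,1]
    - [0,0,0.1,0,0,0,1]
    - [0,0,0.1,0,0,0,1]
    - [0,0,0.1,0,0,0,1]

```text
time_s: 7.07
tcp_pos: [0.5705, -0.3484, 0.1465]
tool_rot: [3.142, -0.0, -2.29]
wrist_force: [0.2, 0.4, 0.5]
gripper_width: 0.0005
```

```bash
python3 chk.py
```

```text
[ 0.5705 -0.3484  0.1465] [-0.000e+00 -6.599e+01 -3.263e+01  0.000e+00 -4.000e-02  0.000e+00] [0.2  0.4  0.46] [ 0.073 -0.036 -0.01 ]
[200, 198, 200, 199, 200, 199, 201, 199, 200, 199, 199, 199, 199, 189, 320, 377, 384, 383, 370, 333, 287, 195, 100, 71, 71, 70, 75, 76, 75, 75, 85, 116, 124, 127, 125, 125, 127, 125, 119, 112, 106, 101, 102, 98, 99, 98, 100, 99, 98, 91]
[[237.2, 225.2], [399.9, 225.7]]
[[242.1, 215.9], [395.4, 216.4]]
```

No contact yet, although the TCP now reads below the expected board height. I check the tip against the projected TCP in all views.

```bash
python3 - <<'E'
from h import *
s=sensors.sense();T=R.from_euler("xyz",s["tool_rot"]);o=[]
for c,r in(("scene",40),("wrist",80)):
  cm=imaging.camera_model(c);im=imaging.get_image(c)
  p=proj(cm,[s["tcp_pos"],s["tcp_pos"]-T.apply([0,0,.088])]);q=proj(cm,board([.5264,-.3075,.8486,.085]))
  x0,y0=(p[0]-r).astype(int);k=400/(2*r)
  m=cv2.resize(im[y0:y0+2*r,x0:x0+2*r],(400,400),interpolation=2)
  f=lambda a:tuple(int(v) for v in (a-[x0-.5,y0-.5])*k)
  cv2.circle(m,f(p[0]),4,(0,0,255),1);cv2.circle(m,f(p[1]),4,(255,0,255),1)
  for a in q:cv2.circle(m,f(a),4,(0,255,0),1)
  o.append(m);print(c,p.round(1).tolist(),x0,y0)
cv2.imwrite("pics/c8.png",np.hstack(o))
E
```

```text
scene [[215.8, 130.1], [206.5, 113.4]] 175 90
wrist [[320.9, 235.4], [320.2, 317.2]] 240 155
```

View pics/c8.png

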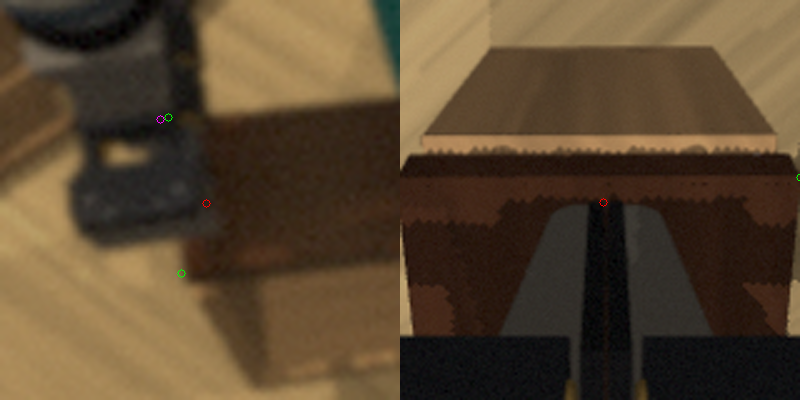

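The visible fingertip (wrist row ~236) is not occluded by the board, so it lies above it. The tips evidently end short of the nominal TCP. I keep going under force watch: the board yields at 8 N over 12 mm or more, so 4 mm steps are safe.

Emit:
apply_moves:
  increments:
    - [0,0,0.1,0,0,0,1]
    - [0,0,0.1,0,0,0,1]
    - [0,0,0.1,0,0,0,1]
    - [0,0,0.1,0,0,0,1]

```text
time_s: 7.55
tcp_pos: [0.5705, -0.3483, 0.1425]
tool_rot: [3.142, 0.0, -2.29]
wrist_force: [0.1, -0.4, -0.2]
gripper_width: 0.0001
```

```bash
python3 chk.py
```

```text
[ 0.5705 -0.3483  0.1425] [ 0.000e+00 -6.612e+01 -3.249e+01  0.000e+00 -4.000e-02  0.000e+00] [ 0.1  -0.37 -0.25] [0.077 0.017 0.008]
[199, 197, 197, 199, 198, 199, 198, 198, 198, 199, 197, 198, 199, 196, 197, 209, 324, 375, 382, 381, 363, 328, 277, 188, 97, 70, 71, 71, 73, 72, 73, 73, 75, 115, 126, 126, 124, 125, 127, 124, 115, 104, 98, 96, 95, 99, 98, 96, 96, 96]
[[235.5, 227.5], [401.5, 228.0]]
[[240.6, 217.9], [396.8, 218.3]]
```

Emit:
apply_moves:
  increments:
    - [0,0,0.1,0,0,0,1]
    - [0,0,0.1,0,0,0,1]
    - [0,0,0.1,0,0,0,1]
    - [0,0,0.1,0,0,0,1]

```text
time_s: 7.93
tcp_pos: [0.5707, -0.3484, 0.1389]
tool_rot: [-3.141, 0.0, -2.29]
wrist_force: [-1.2, 0.4, 5.7]
gripper_width: -0.0
```

Emit:
apply_moves:
  increments:
    - [0,0,0.1,0,0,0,1]
    - [0,0,0.1,0,0,0,1]

```text
time_s: 8.1
tcp_pos: [0.5709, -0.3486, 0.1374]
tool_rot: [-3.141, 0.0, -2.29]
wrist_force: [-1.0, 1.2, 5.7]
gripper_width: 0.0005
```

```bash
python3 chk.py
```

```text
[ 0.5709 -0.3486  0.1374] [  0.17 -61.94 -30.39   0.09  -0.48  -0.  ] [-1.05  1.15  5.71] [ 0.121  0.158 -0.002]
[198, 197, 196, 199, 196, 197, 196, 198, 198, 198, 197, 197, 196, 197, 197, 197, 197, 195, 224, 329, 373, 377, 379, 343, 279, 191, 101, 69, 69, 69, 70, 70, 71, 74, 74, 113, 125, 126, 124, 125, 124, 117, 107, 98, 96, 97, 95, 94, 92, 95]
[[233.3, 231.2], [403.6, 231.7]]
[[238.6, 221.1], [398.7, 221.6]]
```

Contact, with 5.7 N upward on the tool. The board should be home about 11 mm further down.

Emit:
apply_moves:
  increments:
    - [0,0,0.1,0,0,0,1]
    - [0,0,0.1,0,0,0,1]
    - [0,0,0.1,0,0,0,1]
    - [0,0,0.1,0,0,0,1]

```text
time_s: 8.48
tcp_pos: [0.5714, -0.349, 0.1337]
tool_rot: [-3.139, 0.0, -2.29]
wrist_force: [-0.6, -0.2, 6.1]
gripper_width: 0.0003
```

Emit:
apply_moves:
  increments:
    - [0,0,0.1,0,0,0,1]
    - [0,0,0.1,0,0,0,1]
    - [0,0,0.1,0,0,0,1]

```text
time_s: 8.73
tcp_pos: [0.5716, -0.3492, 0.1309]
tool_rot: [-3.138, 0.0, -2.29]
wrist_force: [0.8, -1.5, 6.5]
gripper_width: 0.0001
```

```bash
python3 chk.py
```

```text
[ 0.5716 -0.3492  0.1309] [  0.59 -61.71 -28.63   0.28   0.31  -0.  ] [ 0.79 -1.45  6.5 ] [-0.169 -0.057  0.013]
[198, 197, 198, 198, 197, 196, 196, 196, 195, 196, 195, 196, 196, 196, 195, 196, 196, 196, 197, 194, 194, 194, 184, 303, 359, 350, 213, 83, 65, 66, 68, 67, 67, 69, 74, 114, 126, 126, 127, 126, 121, 109, 102, 97, 97, 97, 94, 93, 94, 97]
[[230.3, 236.9], [406.3, 237.4]]
[[236.0, 226.2], [401.1, 226.7]]
```

The edge is at row ~230, against 226 predicted for home, so about 4 mm remain. I finish in small steps.

Emit:
apply_moves:
  increments:
    - [0,0,0.1,0,0,0,1]
    - [0,0,0.1,0,0,0,1]
    - [0,0,0.1,0,0,0,1]

```text
time_s: 9.03
tcp_pos: [0.5719, -0.3495, 0.1281]
tool_rot: [-3.138, 0.0, -2.29]
wrist_force: [1.5, -2.2, 6.5]
gripper_width: 0.0005
```

Emit:
apply_moves:
  increments:
    - [0,0,0.1,0,0,0,1]
    - [0,0,0,0,0,0,1]

```text
time_s: 9.2
tcp_pos: [0.572, -0.3496, 0.1269]
tool_rot: [-3.137, 0.0, -2.29]
wrist_force: [2.1, -2.4, 5.8]
gripper_width: -0.0002
```

```bash
python3 chk.py
```

```text
[ 0.572  -0.3496  0.1269] [  0.78 -62.54 -28.05   0.36   0.78   0.  ] [ 2.1  -2.35  5.78] [-0.325 -0.289 -0.004]
[197, 197, 196, 197, 197, 196, 196, 194, 194, 195, 195, 195, 195, 195, 194, 195, 196, 195, 193, 194, 194, 194, 194, 195, 193, 197, 261, 162, 63, 63, 63, 65, 65, 63, 83, 113, 126, 128, 126, 127, 124, 119, 106, 98, 97, 100, 100, 97, 98, 98]
[[228.4, 240.3], [408.1, 240.9]]
[[234.3, 229.2], [402.7, 229.7]]
```

Emit:
apply_moves:
  increments:
    - [0,0,0.1,0,0,0,1]
    - [0,0,0,0,0,0,1]

```text
time_s: 9.42
tcp_pos: [0.5721, -0.3496, 0.1263]
tool_rot: [-3.137, 0.0, -2.29]
wrist_force: [0.9, -1.9, 7.1]
gripper_width: 0.0005
```

Emit:
apply_moves:
  increments:
    - [0,0,0.05,0,0,0,1]
    - [0,0,0,0,0,0,1]

```text
time_s: 9.58
tcp_pos: [0.5721, -0.3496, 0.1263]
tool_rot: [-3.137, 0.0, -2.29]
wrist_force: [0.0, -1.6, 11.5]
gripper_width: 0.0005
```

```bash
python3 chk.py
```

```text
[ 0.5721 -0.3496  0.1263] [  0.8  -59.06 -27.06   0.37   0.06   0.  ] [ 0.02 -1.55 11.53] [-0.047  0.083 -0.05 ]
[198, 197, 195, 196, 196, 196, 195, 195, 195, 194, 194, 194, 194, 194, 194, 194, 194, 194, 195, 194, 195, 193, 194, 193, 193, 189, 267, 165, 60, 62, 64, 64, 67, 65, 77, 112, 126, 127, 126, 127, 122, 114, 103, 97, 98, 100, 99, 98, 96, 98]
[[228.1, 241.0], [408.4, 241.5]]
[[234.0, 229.8], [402.9, 230.3]]
```

The hard stop is reached: z no longer changes and the force has risen to 11.5 N. I hold here for a little over 3 s.

Emit:
apply_moves:
  increments:
    - [0,0,0,0,0,0,1]
    - [0,0,0,0,0,0,1]
    - [0,0,0,0,0,0,1]
    - [0,0,0,0,0,0,1]
    - [0,0,0,0,0,0,1]
    - [0,0,0,0,0,0,1]
    - [0,0,0,0,0,0,1]
    - [0,0,0,0,0,0,1]
    - [0,0,0,0,0,0,1]
    - [0,0,0,0,0,0,1]
    - [0,0,0,0,0,0,1]
    - [0,0,0,0,0,0,1]
    - [0,0,0,0,0,0,1]
    - [0,0,0,0,0,0,1]
    - [0,0,0,0,0,0,1]
    - [0,0,0,0,0,0,1]
    - [0,0,0,0,0,0,1]
    - [0,0,0,0,0,0,1]
    - [0,0,0,0,0,0,1]
    - [0,0,0,0,0,0,1]

```text
time_s: 11.3
tcp_pos: [0.5721, -0.3496, 0.1263]
tool_rot: [-3.137, 0.0, -2.29]
wrist_force: [-0.2, -1.4, 10.7]
gripper_width: 0.0004
```

Emit:
apply_moves:
  increments:
    - [0,0,0,0,0,0,1]
    - [0,0,0,0,0,0,1]
    - [0,0,0,0,0,0,1]
    - [0,0,0,0,0,0,1]
    - [0,0,0,0,0,0,1]
    - [0,0,0,0,0,0,1]
    - [0,0,0,0,0,0,1]
    - [0,0,0,0,0,0,1]
    - [0,0,0,0,0,0,1]
    - [0,0,0,0,0,0,1]
    - [0,0,0,0,0,0,1]
    - [0,0,0,0,0,0,1]
    - [0,0,0,0,0,0,1]
    - [0,0,0,0,0,0,1]
    - [0,0,0,0,0,0,1]
    - [0,0,0,0,0,0,1]
    - [0,0,0,0,0,0,1]
    - [0,0,0,0,0,0,1]

```text
time_s: 12.8
tcp_pos: [0.5721, -0.3497, 0.1263]
tool_rot: [-3.137, 0.0, -2.29]
wrist_force: [0.4, -1.1, 10.7]
gripper_width: 0.0002
```

```bash
python3 chk.py
```

```text
[ 0.5721 -0.3497  0.1263] [ 8.000e-01 -5.905e+01 -2.704e+01  3.700e-01  4.000e-02  0.000e+00] [ 0.39 -1.11 10.73] [-0.21   0.     0.006]
[198, 196, 196, 196, 195, 197, 195, 196, 194, 194, 195, 194, 195, 194, 195, 194, 195, 194, 195, 195, 194, 194, 194, 195, 192, 189, 264, 165, 59, 64, 63, 65, 62, 62, 79, 111, 124, 126, 126, 126, 121, 115, 102, 97, 98, 99, 101, 99, 97, 97]
[[228.1, 241.0], [408.4, 241.5]]
[[234.0, 229.8], [402.9, 230.3]]
```

Emit:
apply_moves:
  increments:
    - [0,0,-0.1,0,0,0,1]
    - [0,0,-0.1,0,0,0,1]
    - [0,0,-0.2,0,0,0,1]
    - [0,0,-0.5,0,0,0,1]
    - [0,0,-1,0,0,0,1]
    - [0,0,-2,0,0,0,1]
    - [0,0,-2,0,0,0,1]
    - [0,0,-2,0,0,0,1]
    - [0,0,-2,0,0,0,1]
    - [0,0,-2,0,0,0,1]
    - [0,0,-2,0,0,0,1]
    - [0,0,-2,0,0,0,1]
    - [0,0,-1,0,0,0,1]
    - [0,0,0,0,0,0,1]
    - [0,0,0,0,0,0,1]

```text
time_s: 14.1
tcp_pos: [0.5706, -0.3483, 0.2932]
tool_rot: [-3.141, 0.0, -2.29]
wrist_force: [0.1, 0.2, -0.5]
gripper_width: 0.0008
```

```bash
python3 - <<'E'
from h import *
s=sensors.sense();print(s["tcp_pos"],s["wrist_force"])
cm=imaging.camera_model("wrist");im=imaging.get_image("wrist");a=imaging.get_image("scene")
for t in(.085,0):print(proj(cm,board([.5264,-.3075,.8486,t])).round(1).tolist())
for n in("pale_box","dark_sided_box","glue_bottle","mallet"):
    print(n,[(np.round(d["bbox"]),round(d["confidence"],2)) for d in finder.boxes_of("scene",n)[:2]])
cv2.imwrite("pics/w9.png",np.hstack([cv2.resize(im[140:240,250:350],(400,400),interpolation=2),cv2.resize(a[78:178,188:288],(400,400),interpolation=2)]))
E
```

```text
[ 0.5705767  -0.34832784  0.29323355] [ 0.14641758  0.16094415 -0.47145313]
[[279.9, 293.8], [273.3, 178.0], [366.8, 178.3], [360.0, 294.1]]
[[279.9, 293.0], [275.0, 174.1], [365.2, 174.4], [360.1, 293.2]]
pale_box [(array([308., 224.,  65.,  69.]), 0.94), (array([208., 206.,  28.,  26.]), 0.21)]
dark_sided_box [(array([396., 274.,  59.,  67.]), 0.97)]
glue_bottle [(array([207., 205.,  25.,  26.]), 0.78), (array([377., 338., 106.,  84.]), 0.29)]
mallet []
```

View pics/w9.png

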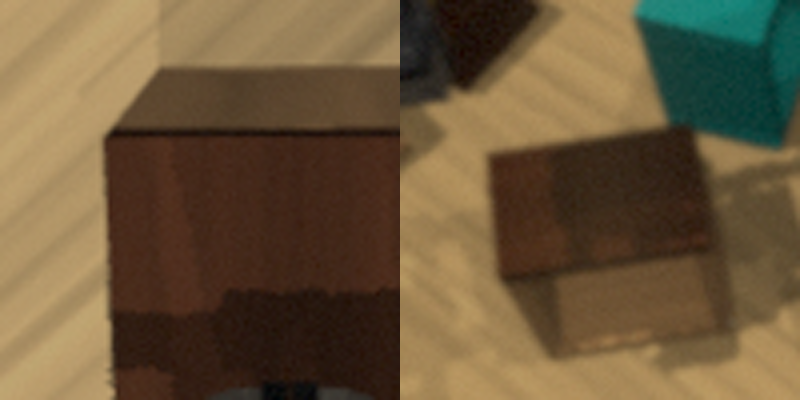

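The pale strip is gone. The board edge is at wrist row ~174, with 174.1 predicted for home, and the box has not shifted.

```bash
python3 -c "
from h import *
print(manip.finish_job())"
```

```text
the job is handed in; nothing more can be done
None
```

I pressed the dark top board home at its proud edge (the end away from the robot), held it for about 3.2 s at 11 N, drew straight up and handed the job in. The hand-in gave no verdict.

**What the last checks showed**
- **Board home:** while pressing, the height stopped changing and the force rose, so the board had reached its hard stop. Afterwards the pale strip in the gap was gone, and the edge sat at wrist row ~174 (174.1 predicted for home).
- **Box not moved:** its corner is where the first fit put it, to about a pixel.
- **Other things:** both finished boxes are where they were, within about 2 pixels. The bottle's detection moved about 3 pixels, with its width also read differently. I took that as detection scatter, because the fingers never went near it.
- **Force:** the highest reading was 11.5 N, and it was back to noise after I drew away.

**What disagreed or failed**
- **Contact height:** contact came at a TCP height of about 0.139 m, not the expected 0.161 m. The shut fingertips seem to end about 22 mm short of the stated TCP, so I went down by force readings instead.
- **Mallet:** the last search for "mallet" found nothing. A low-confidence box labelled glue bottle lay where the mallet had been, so it looks unmoved.

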